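# Load the sample tray on the bench shaker

## Task

The dish tray stands part-way along the rails of the bench shaker, with its swing catch turned out of the way. Slide the tray steadily along the rails with a fingertip until you feel it drop into the locating notches, then push the catch fully round over the tray's ledge so that it cannot jump out. Only push: do not lift the tray or its dishes, keep the dishes in their compartments, and leave the bottles and the tape roll around it alone.

Things in the scene. Friction and masses are not known exactly. Their poses are not given: they have to be found in the camera images.
- shaker: Bench shaker, fixed: white housing under a dark platform 336 x 206 mm whose top is 56 mm above the worktop. Origin: centre of its underside, on the worktop. +x: level direction in which the tray slides home, from the loading end at x = -165 mm; z up. Control panel on the -y side.
- rails (a point): Middle between the shaker's two aluminium rails, at the height of their tops (70 mm above the worktop); axes as the shaker's. Rails run along x at y = +-61 mm, 18 mm wide; between them (|y| < 52 mm) the platform is bare and 14 mm lower, so a fingertip can stand there. Side guides outside (|y| 76.5 to 82.5 mm, tops 11 mm above the rails) steer the tray with 1.5 mm play each side.
- notches (a point): Middle between the two forward locating notches, at rail-top height, at shaker x = +125 mm. Each rail has a notch here and one 140 mm behind (shaker x = -15 mm), each 18 mm long and 9 mm deep.
- tray: Loose grey tray 190 (x) x 150 (y) mm, 0.5 to 0.8 kg with its four dishes, riding on the rails, its x along the shaker's x, 50 to 100 mm short of home. Origin: mid-length and mid-width, at the bottom of its four feet (6 mm high, 14 mm long, at x = +-70, y = +-61 mm). With the feet over the notches it drops 6 mm. Compartments with a 13 mm rim lie in front of a bare rear ledge.
- tray_rear (a point): Centre of the upright rear end face of the tray's deck (tray x = -95 mm, z = 11 mm): 10 mm high, from 6 to 16 mm above the tray's origin. Push here, finger between the rails. Sliding friction is 1 to 6 N; once dropped, the notch faces stop the tray hard. At 50 mm/s or less it drops in (2 mm play fore and aft); shoved, it may skip the notches. The bare ledge is 30 mm deep.
- tray_home (a point): Where the tray's origin lies once it has dropped into the notches: shaker x = 55 mm, y = 0, z = 64 mm (6 mm lower than while it rides on the rails). Axes as the shaker's. Fixed to the shaker.
- catch (a joint): Swing catch: flat steel arm, 71 mm from pivot to tip, 14 mm wide, 6 mm thick. 0 rad = closed at its stop, arm pointing to shaker +y across the tray's ledge; pi/2 = pointing to shaker -x (loading end). From above it closes clockwise. Starts at 1.45 to 1.9, clear of the tray; stays where left (friction 0.06 N m). It passes 2 mm over the ledge of a dropped tray but is blocked by one that has not dropped.
- catch_pivot (a point): Axis of the catch at the height of the arm's underside: shaker x = -26 mm, y = -93.5 mm, z = 82 mm. Fixed to the shaker.
- catch_post (a point): Centre of the black upright post on the catch arm by which a finger pushes it: 13 mm in diameter, standing from 6 to 34 mm above the arm's underside (this point 20 mm above it), 55 mm from the pivot. Moves with the catch.
- dish_0: Loose covered petri dish, 61 mm across and 15 mm high, lying in a compartment of the tray (origin: centre of its underside). To be left in place.
- cell_0 (a point): Centre of the floor of the compartment that holds dish_0 (tray x = -24 mm, y = -36.5 mm, z = 16 mm). Axes as the tray's.
- dish_1: Loose covered petri dish, 61 mm across and 15 mm high, lying in a compartment of the tray (origin: centre of its underside). To be left in place.
- cell_1 (a point): Centre of the floor of the compartment that holds dish_1 (tray x = -24 mm, y = 36.5 mm, z = 16 mm). Axes as the tray's.
- dish_2: Loose covered petri dish, 61 mm across and 15 mm high, lying in a compartment of the tray (origin: centre of its underside). To be left in place.
- cell_2 (a point): Centre of the floor of the compartment that holds dish_2 (tray x = 54 mm, y = -36.5 mm, z = 16 mm). Axes as the tray's.
- dish_3: Loose covered petri dish, 61 mm across and 15 mm high, lying in a compartment of the tray (origin: centre of its underside). To be left in place.
- cell_3 (a point): Centre of the floor of the compartment that holds dish_3 (tray x = 54 mm, y = 36.5 mm, z = 16 mm). Axes as the tray's.
- black_cap_bottle: White plastic bottle with black cap, 58 mm across, 125 mm high, loose, behind the shaker. Origin at the centre of its footprint (overall size), on the worktop. To be left alone.
- wash_bottle: White wash bottle with red nozzle, 68 x 103 x 165 mm, loose, behind the shaker. Origin at the centre of its footprint (overall size), on the worktop. To be left alone.
- dropper_bottle: Small dropper bottle, 27 mm across, 86 mm high, loose, in front of the shaker's control panel. Origin at the centre of its footprint (overall size), on the worktop. To be left alone.
- tape_roll: Yellow roll of label tape lying flat, 66 mm across, 19 mm high, loose, in front of the shaker near its loading end. Origin at the centre of its footprint (overall size), on the worktop. To be left alone.
Mind the look-alikes: they are no part of the job. What is shaped like the dish_0 but green or pink is not meant.

How it is judged:
By the outcome, as a careful person would: the job done as asked, in the order asked, and still so for the second after the job is handed in, with the robot touching nothing.
It also fails if it takes over 46 s, if anything falls off the work surface, if the arm or the gripper's body presses on something with over 40 N, if the wrist force passes 120 N, or if a joint passes its speed limit or range.

## Robot

A 7-joint arm with a two-finger parallel gripper is mounted at the origin on a cart in front of the work surface, level with it; the furniture and walls round the work are solid. World frame = base frame: x ahead of the robot, y to its left, z up, the work surface at z = 0. Lengths are in m, angles in rad, forces in N, time in s.
With the tool pointing down it reaches from about 0.4 to 0.875 m from the base axis. Payload 19.3 kg.
Tool frame: the origin (TCP) lies midway between the tips of the shut fingers; the grasp point (between the pads) lies 19 mm behind it (robot.pinch_z is the distance from the TCP to the grasp point, in m); z points along the fingers, y is the direction in which the jaws open and shut (so a half turn about z gives the same grasp; the last joint's range is limited). The gripper opens to 85 mm and grips with 20 to 120 N. Pads are 22 mm wide; open, the fingers measure 114 mm over their backs; the gripper's body (76 mm by 85 mm) begins 54 mm behind the grasp point. The pads swing forward as they close: fully open they stand 13 mm farther back than shut.
Start: joints at [-1.281, 0.521, -0.036, 1.599, 0.021, 1.021, -0.113], TCP at [0.22, 0.585, 0.231] pointing down, gripper open.
Joint ranges: [-2.91, 2.91], [-0.3, 2.13], [-1.5, 1.42], [0.17, 2.43], [-1.26, 4.41], [0.16, 1.93], [-2.52, 2.52]. Speed limits (rad/s): [1.89, 1.89, 2.39, 2.39, 3.01, 3.01, 3.01].

## Interface

Orientations are given as a rotation vector (axis times angle).
In Python, from bench import telemetry, camera, camera_info, robot gives the robot as it stands.
- The arm moves only by the shell command python3 -m inch 'ROWS' [FORCE]. ROWS is JSON, a list of rows, each a list of 7 numbers: the shift along the tool's x, y, z in mm, then the turn, a rotation vector about the tool's x, y, z in degrees, then the opening, from -1 (shut) to 1 (fully open), so that 0 is half open. A call has 1 to 5 rows; each row shifts and turns the pose as measured when the row begins, along the tool's axes as they then stand; what a row does not reach is not made up. A row lasts 1/10 s, in which the tool goes at most 50 mm and 8.59 degrees, less where a joint would pass 70% of its speed; a pose out of reach is approached as far as the arm can. A call is refused whole if a number of a shift passes 50 or a number of a turn 8.59, either way. A call with a gripper value outside its range is refused whole. The fingers move at their own pace and stop on an object; FORCE is the grip in N (left out, the last holds). Time passes only in rows, so rows that do not move let the fingers close. It gives the time, the measured TCP pose, the force and the opening at its end, in the units of the state.
- telemetry.sense(): the state, without advancing time (a new reading comes with each control period).
- camera(name): name is "side" or "top"; returns (picture, depth): 420x560x3 uint8, blue, green, red; 420x560 float32, m along the optical axis (not along the pixel's ray), 0 where there is no reading.
- camera_info(name): a dict with "fx", "fy", "cx", "cy" (pixels), "cam_to_world" (4x4, takes a point from camera to world coordinates). Camera axes: x right, y down, z forward; pixel columns grow to the right and rows downward; lengths in m; the calibration is good to about 2 mm. A picture is of the moment at which its call begins. camera_info takes no time and is no camera call.
- robot.sign_off(): hands the job in, once; it reports no verdict.
The state is a dict: "time": time; "joint_pos": joint angles; "qvel": joint speeds; "tau": joint torques, N m; "tcp_pos": TCP position; "orientation": TCP orientation; "force": force on the tool from outside, world axes, zero at the start; "moment": the same for the moment, N m; "width": finger opening in m.
Only numpy, scipy, OpenCV 4.12 (cv2) and the standard library are available. Lean on these libraries where they do the work, as an engineer would, in place of code of your own. Each camera call takes 0.05 s, during which the arm holds its last target. There are 200 camera calls.

## Working session

There is one attempt and no reset: what is moved stays moved. The work goes in short steps, Python scripts to look and compute and a shell command to move; the robot and the scene stay as the last step left them, time stands still between calls to the robot, and variables do not carry over. Pictures are saved under pics/ and viewed, about 8 in all and at most 12, crops included, and the job is handed in when it is done.

```bash
mkdir -p pics; python3 - <<'E'
from bench import telemetry, camera, camera_info, robot
import cv2, numpy as np
for n in ("side","top"):
    im,d=camera(n); cv2.imwrite(f"pics/{n}0.png",im); np.save(f"{n}0.npy",d)
    i=camera_info(n); print(n,i["fx"],i["fy"],i["cx"],i["cy"]); print(np.round(i["cam_to_world"],3))
print(telemetry.sense())
E
```

```text
side 441.46881870905736 441.46881870905736 279.43400713641716 206.87170537419428
[[ 0.817 -0.335  0.468  0.159]
 [-0.576 -0.509  0.64  -0.607]
 [ 0.024 -0.793 -0.609  0.699]
 [ 0.     0.     0.     1.   ]]
top 486.45459699946656 486.45459699946656 271.75270350947045 207.28454637554327
[[-0.006 -0.99   0.138  0.482]
 [-1.     0.002 -0.029  0.024]
 [ 0.029 -0.138 -0.99   1.129]
 [ 0.     0.     0.     1.   ]]
{'time': 0.1, 'joint_pos': array([-1.28120173,  0.52193119, -0.03635709,  1.59992266,  0.02115203,
        1.02110887, -0.11282619]), 'qvel': array([-0.00011118,  0.00016392, -0.00016801, -0.00145979, -0.00091489,
        0.00049235, -0.00019112]), 'tau': array([ 4.06498031e-03, -9.28486633e+01,  1.98429823e+00, -3.70533442e+01,
        1.81865192e-02,  5.21640279e-03,  3.81846448e-06]), 'tcp_pos': array([0.21995063, 0.58470676, 0.23080756]), 'orientation': array([-5.62148409e-01, -3.09072182e+00,  1.53108836e-03]), 'force': array([-0.41506003, -0.18250644,  0.25434949]), 'moment': array([ 0.01086635,  0.03808815, -0.03729437]), 'width': 0.08548663391359643}
```

View pics/top0.png

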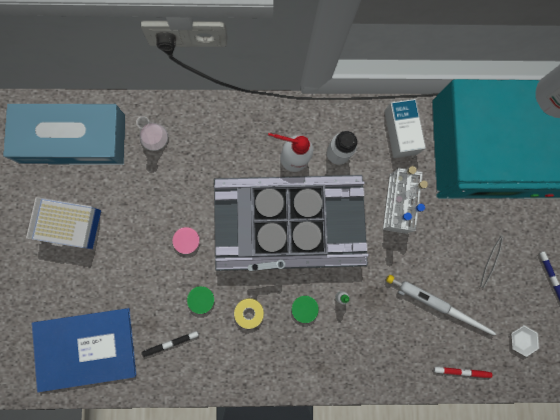

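View pics/side0.png

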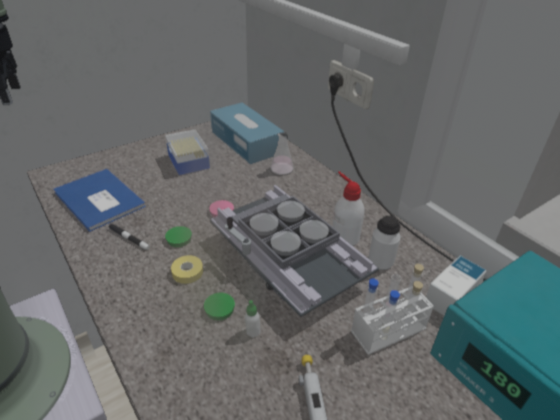

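The top view shows the shaker at about (215..367, 178..270). Its +x runs to image right (world −y), the catch is at (250..285, 266), and the tray's rear edge is at about x=238. I'll enlarge this region to measure it.

```bash
cat > h.py <<'E'
from bench import telemetry, camera, camera_info, robot
import cv2, numpy as np
from scipy.spatial.transform import Rotation as R
def ray(n,u,v,z):
    i=camera_info(n); T=i["cam_to_world"]
    d=T[:3,:3]@np.array([(u-i["cx"])/i["fx"],(v-i["cy"])/i["fy"],1]); o=T[:3,3]
    return o+d*(z-o[2])/d[2]
def pix(n,p):
    i=camera_info(n); q=np.linalg.inv(i["cam_to_world"])@np.r_[p,1]
    return i["fx"]*q[0]/q[2]+i["cx"], i["fy"]*q[1]/q[2]+i["cy"]
E
python3 - <<'E'
import cv2
im=cv2.imread("pics/top0.png")[170:280,205:375]
cv2.imwrite("pics/c0.png",cv2.resize(im,None,fx=4.7,fy=4.7,interpolation=cv2.INTER_CUBIC))
E
```

```text
(no output)
```

View pics/c0.png

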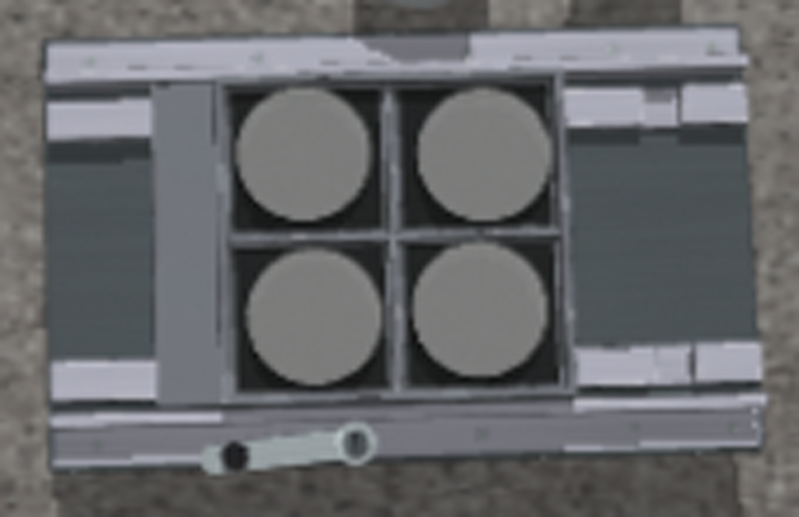

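The crop shows the forward notches at (661,105) and (674,363), and the tray's rear top edge from (153,85) to (158,405). The catch pivot is at (355,443), the post top at (235,456), and the platform ends are at x≈48 and x≈750.

```bash
cat >> h.py <<'E'
def cr(x,y,z): return ray("top",205+(x+.5)/4.7-.5,170+(y+.5)/4.7-.5,z)
E
python3 - <<'E'
from h import *
f=lambda x,y,z:cr(x,y,z)
n=[f(661,105,.07),f(674,363,.07)]; N=(n[0]+n[1])/2
pl=f(48.5,254,.056); pr=f(751,235,.056)
P=f(355,443,.09)
ax=(pr-pl); print("len",np.linalg.norm(ax)); ax/=np.linalg.norm(ax)
ay=n[0]-n[1]; print("rail sep",np.linalg.norm(ay)); ay/=np.linalg.norm(ay)
print("ax",ax,"ay",ay, "yaw(deg)",np.degrees(np.arctan2(ax[1],ax[0])),np.degrees(np.arctan2(ay[1],ay[0]))-90)
O1=(pl+pr)/2; O2=N-ax*.125
ay=np.array([-ax[1],ax[0],0])
O3=P+ax*.026+ay*.0935
print("origins",O1,O2,O3)
t=[f(153,85,.086),f(158,405,.086)]; T=(t[0]+t[1])/2; print("tray rear",T,"width",np.linalg.norm(t[0]-t[1]))
O=(O1[:2]+O2[:2]+O3[:2])/3
d=T[:2]-O; print("tray rear shaker",d@ax[:2],d@ay[:2],"travel",-.040-d@ax[:2])
Q=f(235,456,.116); v=Q[:2]-P[:2]; print("post",Q,"r",np.linalg.norm(v),"ang", np.arctan2(-(v@ax[:2]),v@ay[:2]))
r=R.from_rotvec(telemetry.sense()["orientation"]).as_matrix(); print(np.round(r,3))
E
```

```text
len 0.3326340047029276
rail sep 0.12159388704443935
ax [ 0.02444829 -0.9997011   0.        ] ay [0.99973219 0.02314197 0.        ] yaw(deg) -88.59907666468051 -88.67394428872394
origins [ 0.59933301 -0.04867116  0.056     ] [ 0.599808   -0.04753512  0.07      ] [ 0.59958754 -0.04803798  0.09      ]
tray rear [0.59682301 0.06617987 0.086     ] width 0.14736496076558958
tray rear shaker -0.11429444741886993 4.1141154471450094e-05 travel 0.07429444741886992
post [0.49949786 0.02970458 0.116     ] r 0.05436634435786245 ang 1.656599806148982
[[-0.936  0.352 -0.   ]
 [ 0.352  0.936 -0.001]
 [-0.    -0.001 -1.   ]]
```

```bash
cat >> h.py <<'E'
O=np.array([.5996,-.0481]); AX=np.array([.0244,-.9997]); AY=np.array([.9997,.0244])
def togo(sx,sy,z,yaw):
    "target in shaker mm, world z mm, world angle (deg) of tool x -> remaining in tool axes"
    s=telemetry.sense(); r=R.from_rotvec(s["orientation"]); m=r.as_matrix()
    p=np.r_[O+AX*sx/1e3+AY*sy/1e3,z/1e3]; q=s["tcp_pos"][:2]-O
    a=np.radians(yaw); g=np.array([[np.cos(a),np.sin(a),0],[np.sin(a),-np.cos(a),0],[0,0,-1]]).T
    g=np.array([[np.cos(a),np.sin(a),0],[np.sin(a),-np.cos(a),0],[0,0,-1]])
    print("t",round(s["time"],2),"shaker now",np.round([q@AX*1e3,q@AY*1e3,s["tcp_pos"][2]*1e3],1),"F(sx,sy,z)",np.round([s["force"][:2]@AX,s["force"][:2]@AY,s["force"][2]],1),
     "\n shift",np.round(m.T@(p-s["tcp_pos"])*1e3,1),"turn",np.round(np.degrees((r.inv()*R.from_matrix(g)).as_rotvec()),1),"w",round(s["width"],3),"q7",np.round(s["joint_pos"][6],2))
E
python3 -m inch '[[-40,-25,0,0,0,0,-1],[-40,-25,0,0,0,0,-1],[-40,-25,0,0,0,0,-1],[-40,-25,0,0,0,0,-1],[-40,-25,0,0,0,0,-1]]'
python3 -m inch '[[-40,-25,0,0,0,0,-1],[-40,-25,0,0,0,0,-1],[-40,-25,0,0,0,0,-1],[-40,-25,0,0,0,0,-1],[-40,-25,0,0,0,0,-1]]'
python3 -c "
from h import *
togo(-150,0,180,91.4)"
```

```text
time: 0.6
tcp_pos: [0.3621, 0.3957, 0.2283]
orientation: [-0.544, -3.091, 0.004]
force: [1.2, 1.0, -0.1]
width: 0.0124
time: 1.1
tcp_pos: [0.5114, 0.2009, 0.2278]
orientation: [-0.543, -3.09, 0.004]
force: [0.7, 1.3, 0.6]
width: -0.0
t 1.1 shaker now [-251.1  -82.1  227.8] F(sx,sy,z) [-1.3  0.7  0.6] 
 shift [-113.4  -64.1   47.6] turn [-0.3 -0.1 68.7] w -0.0 q7 0.77
```

```bash

python3 -m inch '[[-38,-21,10,0,0,0,-1],[-38,-21,10,0,0,0,-1],[-38,-21,10,0,0,0,-1],[0,0,5,0,0,8.5,-1],[0,0,5,0,0,8.5,-1]]'
python3 -m inch '[[0,0,0,0,0,8.5,-1],[0,0,0,0,0,8.5,-1],[0,0,0,0,0,8.5,-1],[0,0,0,0,0,8.5,-1],[0,0,0,0,0,8.5,-1]]'
python3 -c "
from h import *
togo(-150,0,100,91.4)"
```

```text
time: 1.6
tcp_pos: [0.603, 0.0893, 0.1856]
orientation: [-1.009, -2.973, 0.008]
force: [-0.3, 0.5, -0.5]
width: 0.0002
time: 2.1
tcp_pos: [0.602, 0.0874, 0.1829]
orientation: [-2.026, -2.398, 0.015]
force: [0.4, -1.1, -0.1]
width: 0.0001
t 2.1 shaker now [-135.4    5.7  182.9] F(sx,sy,z) [ 1.1  0.4 -0.1] 
 shift [15.6 -2.8 82.8] turn [-0.5  0.3  8.2] w 0.0 q7 0.14
```

```bash

python3 -m inch '[[8,-3,20,-0.5,0.3,8.2,-1],[8,-3,20,0,0,0,-1],[0,0,20,0,0,0,-1],[0,0,20,0,0,0,-1],[0,0,0,0,0,0,-1]]'
python3 - <<'E'
from h import *
togo(-150,0,63,91.4)
im,d=camera("top"); a=cv2.resize(im[150:290,205:375],None,fx=3,fy=3,interpolation=cv2.INTER_CUBIC)
im,d=camera("side"); b=cv2.resize(im[150:320,180:390],None,fx=2.4,fy=2.4,interpolation=cv2.INTER_CUBIC)
h=max(len(a),len(b)); p=lambda x:cv2.copyMakeBorder(x,0,h-len(x),0,0,0)
o=np.hstack([p(a),p(b)]); o=cv2.resize(o,(800,int(o.shape[0]*800/o.shape[1]))); cv2.imwrite("pics/d1.png",o)
E
```

```text
time: 2.6
tcp_pos: [0.5936, 0.1037, 0.0995]
orientation: [2.207, 2.235, -0.001]
force: [-0.4, 1.2, 1.2]
width: 0.0001
t 2.6 shaker now [-151.9   -2.3   99.5] F(sx,sy,z) [-1.2 -0.4  1.2] 
 shift [-1.9  2.3 36.5] turn [-0.   0.  -0.7] w 0.0 q7 0.03
```

View pics/d1.png

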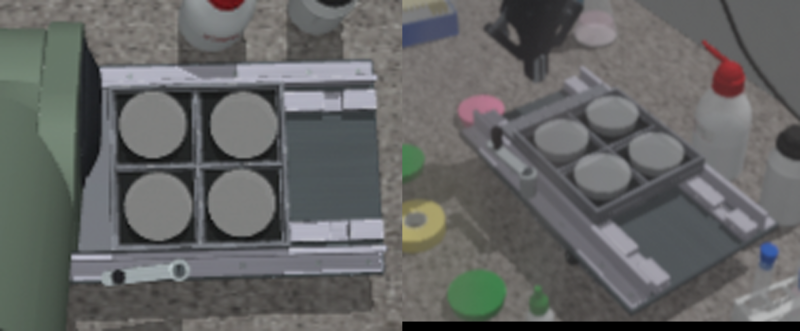

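The side view shows the fingertip above the gap between the rails, behind the tray, with nothing in the way. I'll lower it and approach.

```bash

python3 -m inch '[[0,2,18,0,0,-0.7,-1],[0,0,18,0,0,0,-1],[-6,0,0,0,0,0,-1],[-6,0,0,0,0,0,-1],[-4,0,0,0,0,0,-1]]'
python3 -c "
from h import *
togo(-51,0,63,91.4)"
```

```text
time: 3.2
tcp_pos: [0.6003, 0.0867, 0.069]
orientation: [2.189, 2.246, 0.011]
force: [-0.4, 0.3, -0.4]
width: 0.0
t 3.2 shaker now [-134.7    4.    69. ] F(sx,sy,z) [-0.3 -0.4 -0.4] 
 shift [-83.7  -4.2   5.9] turn [ 0.5 -0.1  0.1] w 0.0 q7 0.08
```

```bash

python3 -m inch '[[-3,-3,5,0.4,0,0,-1],[-3,0,0,0,0,0,-1],[-3,0,0,0,0,0,-1],[-3,0,0,0,0,0,-1],[-3,0,0,0,0,0,-1]]'
python3 -c "
from h import *
togo(-51,0,63,91.4)"
python3 -m inch '[[-3,0,0,0,0,0,-1],[-3,0,0,0,0,0,-1],[-3,0,0,0,0,0,-1],[-3,0,0,0,0,0,-1],[-3,0,0,0,0,0,-1]]'
python3 -c "
from h import *
togo(-51,0,63,91.4)"
```

```text
time: 3.7
tcp_pos: [0.5982, 0.0712, 0.0654]
orientation: [-2.192, -2.25, -0.007]
force: [-0.7, 3.4, -2.1]
width: -0.0002
t 3.7 shaker now [-119.3    1.5   65.4] F(sx,sy,z) [-3.4 -0.6 -2.1] 
 shift [-68.3  -1.7   2.1] turn [ 0.2 -0.2  0.1] w -0.0 q7 0.11
time: 4.2
tcp_pos: [0.5987, 0.0557, 0.0654]
orientation: [-2.191, -2.251, -0.008]
force: [-0.1, 3.5, -1.5]
width: 0.0001
t 4.2 shaker now [-103.7    1.6   65.4] F(sx,sy,z) [-3.5 -0.  -1.5] 
 shift [-52.8  -1.8   2.2] turn [ 0.2 -0.2  0.1] w 0.0 q7 0.14
```

```bash

for k in 1; do python3 -m inch '[[-3,-1,1,0,0,0,-1],[-3,0,1,0,0,0,-1],[-3,0,0,0,0,0,-1],[-3,0,0,0,0,0,-1],[-3,0,0,0,0,0,-1]]'; done
python3 -m inch '[[-3,0,0,0,0,0,-1],[-3,0,0,0,0,0,-1],[-3,0,0,0,0,0,-1],[-3,0,0,0,0,0,-1],[-3,0,0,0,0,0,-1]]'
python3 -c "
from h import *
togo(-51,0,63,91.4)"
```

```text
time: 4.7
tcp_pos: [0.599, 0.0409, 0.0642]
orientation: [-2.19, -2.252, -0.013]
force: [-0.1, 4.9, -0.1]
width: 0.0004
time: 5.2
tcp_pos: [0.5995, 0.0247, 0.0641]
orientation: [-2.19, -2.252, -0.013]
force: [0.7, 5.3, 1.0]
width: 0.0003
t 5.2 shaker now [-72.8   1.7  64.1] F(sx,sy,z) [-5.2  0.8  1. ] 
 shift [-21.8  -1.7   1. ] turn [ 0.3 -0.4  0.2] w 0.0 q7 0.19
```

```bash

python3 -m inch '[[-3,0,0,0,0,0,-1],[-3,0,0,0,0,0,-1],[-3,0,0,0,0,0,-1],[-2,0,0,0,0,0,-1],[-2,0,0,0,0,0,-1]]'
python3 -c "
from h import *
togo(-51,0,63,91.4)"
python3 -m inch '[[-2,0,0,0,0,0,-1],[-2,0,0,0,0,0,-1]]'
python3 -c "
from h import *
togo(-51,0,63,91.4)"
```

```text
time: 5.7
tcp_pos: [0.5999, 0.0104, 0.0641]
orientation: [-2.19, -2.252, -0.013]
force: [-0.1, 5.1, 0.7]
width: -0.0
t 5.7 shaker now [-58.5   1.8  64.1] F(sx,sy,z) [-5.1  0.1  0.7] 
 shift [-7.5 -1.8  1.1] turn [ 0.3 -0.4  0.2] w -0.0 q7 0.21
time: 5.9
tcp_pos: [0.6001, 0.006, 0.0641]
orientation: [-2.19, -2.252, -0.013]
force: [0.5, 3.1, -0.4]
width: 0.0001
t 5.9 shaker now [-54.    1.8  64.1] F(sx,sy,z) [-3.   0.6 -0.4] 
 shift [-3.  -1.8  1. ] turn [ 0.3 -0.4  0.2] w 0.0 q7 0.22
```

```bash

python3 -m inch '[[-2,0,0,0,0,0,-1]]'|sed -n '2p;4p'
python3 -m inch '[[-1.5,0,0,0,0,0,-1]]'|sed -n '2p;4p'
```

```text
tcp_pos: [0.6001, 0.0037, 0.0641]
force: [0.8, 5.8, 1.4]
tcp_pos: [0.6001, 0.0026, 0.064]
force: [-1.1, 14.5, 2.7]
```

Force rose to 14.5 N at the expected home position, so the tray has probably met the notch face. I'll back off, lift clear and look.

```bash

python3 -m inch '[[6,0,0,0,0,0,-1],[6,0,0,0,0,0,-1],[8,0,-20,0,0,0,-1],[10,0,-40,0,0,0,-1],[40,0,-40,0,0,-8.5,-1]]' >/dev/null
python3 - <<'E'
from h import *
togo(-81,-128,160,181)
im,d=camera("top"); a=cv2.resize(im[150:290,205:375],None,fx=3,fy=3,interpolation=cv2.INTER_CUBIC)
im,e=camera("side"); b=cv2.resize(im[150:320,180:390],None,fx=2.4,fy=2.4,interpolation=cv2.INTER_CUBIC)
h=max(len(a),len(b)); p=lambda x:cv2.copyMakeBorder(x,0,h-len(x),0,0,0)
o=np.hstack([p(a),p(b)]); cv2.imwrite("pics/d2.png",cv2.resize(o,(800,int(o.shape[0]*800/o.shape[1]))))
# tray top height via depth: walls cross centre & dish tops
i=camera_info("top"); 
def ht(d,u,v):
    u,v=int(round(u)),int(round(v)); z=np.median(d[v-2:v+3,u-2:u+3]); return (i["cam_to_world"]@[(u-i["cx"])*z/i["fx"],(v-i["cy"])*z/i["fy"],z,1])[2]
d0=np.load("top0.npy")
for X in (-24,54):
  for Y in (-36.5,36.5):
    f=lambda tx,dz:pix("top",np.r_[O+AX*(tx+X)/1e3+AY*Y/1e3,dz])
    print("dish top before/after",round(ht(d0,*f(-19.3,.101)),4),round(ht(d,*f(55,.095)),4))
E
```

```text
t 6.6 shaker now [-111.5   -1.5  158.7] F(sx,sy,z) [-0.9  1.2 -0.4] 
 shift [ -12.  -129.6   -0.9] turn [ -0.1  -0.1 -81.3] w -0.0 q7 0.19
dish top before/after 0.1013 0.0947
dish top before/after 0.1008 0.0956
dish top before/after 0.1013 0.0948
dish top before/after 0.1014 0.0953
```

View pics/d2.png

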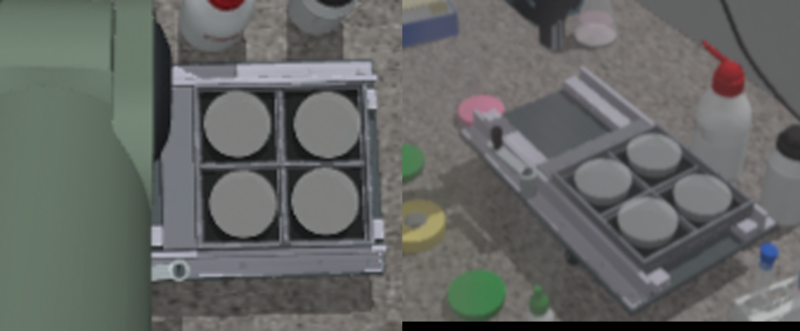

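All four dish tops are about 6 mm lower, so the tray has dropped in with its dishes in place. Next is the catch.

```bash

python3 -m inch '[[-4,-43,0,0,0,0,-1],[-4,-43,0,0,0,0,-1],[-4,-43,0,0,0,0,-1],[0,0,0,0,0,-8.5,-1],[0,0,0,0,0,-8.5,-1]]' >/dev/null
python3 -m inch '[[0,0,0,0,0,-8.5,-1],[0,0,0,0,0,-8.5,-1],[0,0,0,0,0,-8.5,-1],[0,0,0,0,0,-8.5,-1],[0,0,0,0,0,-8.5,-1]]' >/dev/null
python3 -c "
from h import *
togo(-81,-128,160,184)"
```

```text
t 7.7 shaker now [ -86.1 -131.3  160.3] F(sx,sy,z) [ 1.1 -0.2 -0.5] 
 shift [-4.8 -3.7  0.3] turn [  0.2   0.3 -23. ] w 0.0 q7 1.08
```

```bash

python3 -m inch '[[0,-1,0,0,0,-8,-1],[0,-1,0,0,0,-8,-1],[0,0,20,0,0,-7,-1],[0,0,20,0,0,0,-1],[0,0,15,0,0,0,-1]]' >/dev/null
python3 -m inch '[[0,0,8,0,0,0,-1],[0,0,0,0,0,0,-1]]' >/dev/null
python3 -c "
from h import *
togo(-81,-128,96,184)"
```

```text
t 8.4 shaker now [ -82.9 -131.3   95. ] F(sx,sy,z) [-0.3  0.5  0.4] 
 shift [-3.2 -2.1 -0.9] turn [0.  0.4 1.1] w 0.0 q7 1.43
```

```bash

python3 -m inch '[[-5,-2,0,0,0,0,-1],[-4,0,0,0,0,0,-1],[-4,0,0,0,0,0,-1],[-3,0,0,0,0,0,-1]]' >/dev/null
python3 -c "
from h import *
togo(-81,-116,96,184)"
python3 -m inch '[[-4.8,1.5,0,0,0,5,-1],[-4.8,1.5,0,0,0,5,-1],[-4.8,1.5,0,0,0,5,-1]]' >/dev/null
python3 -c "
from h import *
a=1.66-np.radians(12);
togo(-26-55*np.sin(a)-17.5*np.cos(a),-93.5+55*np.cos(a)-17.5*np.sin(a),96,91.4+np.degrees(a))"
```

```text
t 8.8 shaker now [ -81.9 -113.3   96.9] F(sx,sy,z) [-0.1 -0.7 -0.6] 
 shift [ 2.8 -0.7  0.9] turn [0.  0.5 1.1] w 0.0 q7 1.44
t 9.1 shaker now [-85.7 -98.2  97.7] F(sx,sy,z) [ 0.8 -1.1 -0.9] 
 shift [ 5.3 -4.2  1.6] turn [ 0.1  0.5 -4.9] w -0.0 q7 1.24
```

```bash
cat >> h.py <<'E'
def arm(deg):
    a=np.radians(deg); togo(-26-55*np.sin(a)-17.5*np.cos(a),-93.5+55*np.cos(a)-17.5*np.sin(a),96,91.4+deg)
E
python3 -c "
from h import *
arm(62)"
```

```text
t 9.1 shaker now [-85.7 -98.2  97.7] F(sx,sy,z) [ 0.8 -1.1 -0.9] 
 shift [-15.4   0.2   1.8] turn [ 0.2  0.4 16.3] w -0.0 q7 1.24
```

```bash

python3 -m inch '[[-4,-1,0.5,0,0,4,-1],[-4,0,0.5,0,0,4,-1],[-4,1,0.5,0,0,4,-1],[-4,1,0,0,0,4,-1]]' >/dev/null
python3 -c "
from h import *
arm(62);arm(45)"
```

```text
t 9.5 shaker now [-82.6 -81.2  97.2] F(sx,sy,z) [-0.1 -0.4 -0.5] 
 shift [ 1.8 -0.7  1.1] turn [ 0.3  0.4 -0.4] w -0.0 q7 1.03
t 9.5 shaker now [-82.6 -81.2  97.2] F(sx,sy,z) [-0.1 -0.4 -0.5] 
 shift [-15.    2.1   1.3] turn [ 0.4  0.3 16.6] w -0.0 q7 1.03
```

```bash

python3 -m inch '[[-4,0,0.5,0,0,4.2,-1],[-4,0.5,0.5,0,0,4.2,-1],[-4,1,0.5,0,0,4.2,-1],[-4,1.5,0,0,0,4.2,-1]]' >/dev/null
python3 -c "
from h import *
arm(28)"
python3 -m inch '[[-4,0,0.5,0,0,4.2,-1],[-4,0.5,0.5,0,0,4.2,-1],[-4,1,0.5,0,0,4.2,-1],[-4,1.5,0,0,0,4.2,-1]]' >/dev/null
python3 -c "
from h import *
arm(28);arm(12)"
```

```text
t 9.9 shaker now [-76.6 -65.   96.7] F(sx,sy,z) [-0.7 -2.4  0.2] 
 shift [-14.9   2.    0.8] turn [ 0.5  0.2 16.1] w -0.0 q7 0.82
t 10.3 shaker now [-66.6 -51.4  96.2] F(sx,sy,z) [-0.8 -1.9 -0.8] 
 shift [ 1.4 -1.3  0.2] turn [ 0.6  0.  -1.3] w -0.0 q7 0.61
t 10.3 shaker now [-66.6 -51.4  96.2] F(sx,sy,z) [-0.8 -1.9 -0.8] 
 shift [-14.4   1.8   0.2] turn [ 0.6 -0.1 14.7] w -0.0 q7 0.61
```

```bash

python3 -m inch '[[-4,0,0,0.3,0,4,-1],[-4,0.5,0,0.3,0,4,-1],[-4,0.5,0,0,0,4,-1],[-4,1,0,0,0,4,-1]]' >/dev/null
python3 -c "
from h import *
arm(0)"
```

```text
t 10.7 shaker now [-53.5 -42.4  97. ] F(sx,sy,z) [-2.  -1.8 -0.7] 
 shift [-10.6   2.1   1. ] turn [ 0.  -0.1 10.1] w 0.0 q7 0.41
```

```bash

python3 -m inch '[[-3,0.5,0.5,0,0,3.5,-1],[-3,0.5,0.5,0,0,3.5,-1]]' >/dev/null
python3 -c "
from h import *
arm(0)"
python3 -m inch '[[-2,0.5,0,0,0,2,-1]]' | sed -n '2p;4p'
python3 -m inch '[[-1.5,0,0,0,0,1,-1]]' | sed -n '2p;4p'
python3 -c "
from h import *
arm(0)"
```

```text
t 10.9 shaker now [-48.2 -39.6  96.5] F(sx,sy,z) [-1.3 -0.3  1.3] 
 shift [-4.8  0.9  0.5] turn [ 0.1 -0.2  2.8] w -0.0 q7 0.33
tcp_pos: [0.5597, -0.0026, 0.0967]
force: [-1.1, 0.5, -0.2]
tcp_pos: [0.56, -0.0039, 0.0968]
force: [1.0, 2.1, -1.4]
t 11.1 shaker now [-45.1 -38.5  96.8] F(sx,sy,z) [-2.1  1.1 -1.4] 
 shift [-1.6 -0.   0.8] turn [ 0.1 -0.2 -0.3] w -0.0 q7 0.29
```

Free-moving contact force is about 1–2 N, so I'll push on in small steps until the stop is felt.

```bash

for i in 1; do python3 -m inch '[[-1.5,0,0,0,0,0,-1]]' | sed -n '2p;4p'
python3 -m inch '[[-1.5,0,0,0,0,0,-1]]' | sed -n '2p;4p'
python3 -m inch '[[-1,0,0,0,0,0,-1]]' | sed -n '2p;4p'; done
python3 -c "
from h import *
arm(0)"
```

```text
tcp_pos: [0.5601, -0.0047, 0.0968]
force: [-1.1, 10.2, -1.0]
tcp_pos: [0.5601, -0.0047, 0.0968]
force: [-1.1, 10.4, -1.2]
tcp_pos: [0.5601, -0.0045, 0.0968]
force: [-1.1, 5.6, 0.1]
t 11.4 shaker now [-44.6 -38.4  96.8] F(sx,sy,z) [-5.6 -1.   0.1] 
 shift [-1.1 -0.1  0.8] turn [ 0.1 -0.5 -0. ] w 0.0 q7 0.3
```

```bash

python3 -m inch '[[-2.5,0,0,0,0,0,-1]]' | sed -n '2p;4p'
python3 -m inch '[[5,0,0,0,0,0,-1],[10,0,0,0,0,0,-1],[15,0,-20,0,0,0,-1],[20,0,-40,0,0,0,-1],[40,0,-30,0,0,0,-1]]' >/dev/null
python3 -m inch '[[45,0,-20,0,0,0,-1],[45,0,0,0,0,0,-1],[45,0,0,0,0,0,-1],[45,0,0,0,0,0,-1],[0,0,0,0,0,0,-1]]'
python3 - <<'E'
from h import *
im,d=camera("top"); cv2.imwrite("pics/top9.png",im)
a=cv2.resize(im[170:280,205:375],None,fx=4.7,fy=4.7,interpolation=cv2.INTER_CUBIC); cv2.imwrite("pics/c9.png",a)
im,e=camera("side"); cv2.imwrite("pics/side9.png",im)
E
```

```text
tcp_pos: [0.5601, -0.0049, 0.0968]
force: [-1.2, 16.8, 0.8]
time: 12.5
tcp_pos: [0.5506, 0.2775, 0.2151]
orientation: [-2.182, -2.251, -0.016]
force: [-0.8, -1.4, -0.4]
width: 0.0001
```

View pics/c9.png

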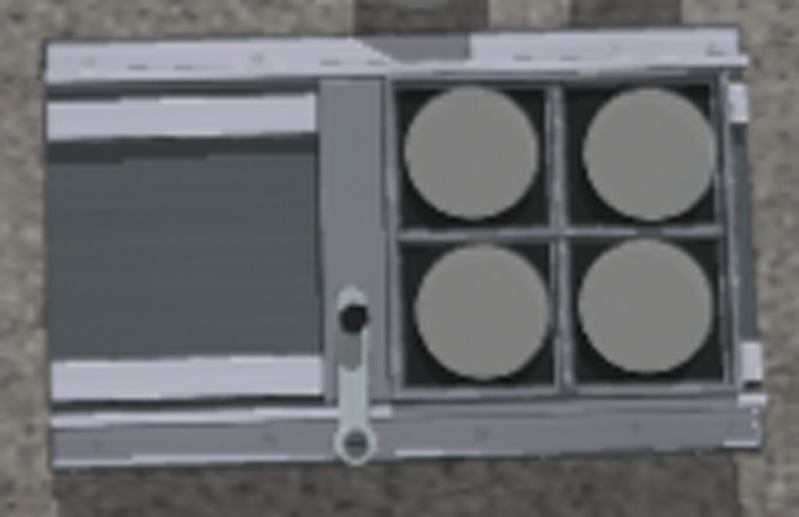

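View pics/side9.png

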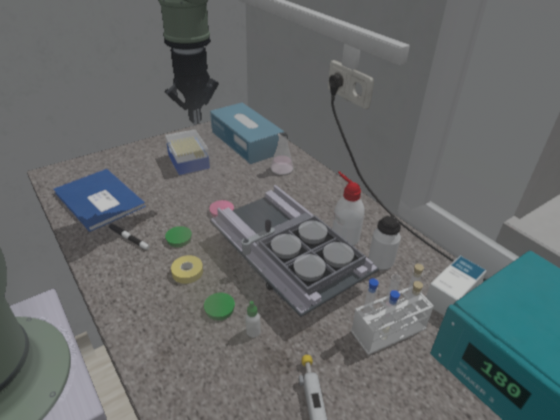

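The catch arm lies straight across the ledge, with the pivot at (355,443) and the post at (353,318). The tray is home with its dishes in place, and the bottles and tape roll haven't moved. I'll compute the catch angle and hand in.

```bash
python3 - <<'E'
from h import *
P=cr(355,443,.09);Q=cr(353,318,.116); v=(Q-P)[:2]; print("catch",np.arctan2(-(v@AX),v@AY),np.linalg.norm(v))
T=(cr(318,85,.08)+cr(325,405,.08))/2; print("rear x",(T[:2]-O)@AX)
print(robot.sign_off())
E
```

```text
catch 0.005577430147074246 0.05456923001746077
rear x -0.03808876367053939
the job is handed in; nothing more can be done
None
```

The tray is in its notches, the catch is fully closed over its ledge, and the job is handed in at about 12.6 s on the robot's clock.

- **Tray:** I pushed it along at about 30 mm/s with the shut fingertip, against 3–5 N of friction. It then stopped hard at 14.5 N. The depth images put all four dish tops 5–7 mm lower than before, which matches the 6 mm drop. The rear face measured at shaker x = −38 mm, against −40 mm nominal, so it is within the 2 mm play.
- **Catch:** I swung it round by its post until it stopped moving, under 10–17 N. In the last picture it reads 0.006 rad, where 0 is closed.
- **Surroundings:** The last pictures show the dishes in their compartments, the bottles and tape roll where they were, and the robot well clear. No check failed or disagreed.

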